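# Coffee tumbler onto the drying peg

### The arm

A 6-joint arm with a two-finger parallel gripper is mounted at the origin on the work surface. World frame = base frame: x ahead of the robot, y to its left, z up, the work surface at z = 0. Lengths are in m, angles in rad, forces in N, time in s.
With the tool pointing down it reaches from about 0.3 to 0.85 m from the base axis. Payload 4.2 kg.
Tool frame: the origin (TCP) lies at the very end of the fingers, on their centre line; the grasp point (between the pads) lies r.tcp_to_grasp behind it (r.tcp_to_grasp is the distance from the TCP to the grasp point, in m); z points along the fingers, y is the line along which they close (so a half turn about z gives the same grasp; the last joint's range is limited). The gripper opens to 91 mm and grips with 3 to 60 N. Pads are 32 mm wide; open, the fingers measure 118 mm over their backs; the gripper's body (76 mm by 178 mm) begins 60 mm behind the grasp point.
Start: joints at [1.263, 0.32, 1.565, -0, 1.257, -0.02], TCP at [0.163, 0.551, 0.214] pointing down, gripper open.
Joint ranges: [-3.11, 3.11], [-0.84, 2.01], [0.21, 2.61], [-1.34, 4.49], [0.05, 2.63], [-2.56, 2.56]. Speed limits (rad/s): [2.57, 2.57, 3.14, 3.14, 3.14, 3.14].

### API

Orientations are given as [roll, pitch, yaw] about the fixed x, y, z axes, in that order (R = Rz(yaw) Ry(pitch) Rx(roll)).
In Python, from rig import r gives the robot as it stands.
- The arm moves only by the shell command python3 -m jog 'ROWS' [OPENING]. ROWS is JSON, a list of rows, each a list of 4 numbers: the shift along the tool's x, y, z in m, then the turn about the tool's z in degrees. In form: [[tx, ty, tz, twist], ...]. A call has 1 to 20 rows; each row is the pose to reach, as a shift and turn from the pose commanded when the call began, along the tool's axes at that moment; what a row does not reach only later rows make up. A row lasts 1/12 s, in which the tool goes at most 41.7 mm and 7.16 degrees, less where a joint would pass 70% of its speed; a pose out of reach is approached as far as the arm can. A call with a gripper value outside its range is refused whole. OPENING is the closure, from 0 (fully open) to 1 (shut), set as the call begins (- or left out, the last holds). The fingers move at their own pace and stop on an object; the grip force is fixed at half the most. Time passes only in rows, so rows that repeat a pose let the fingers close. It gives the time, the measured TCP pose, the force, the opening and the grip force at its end, in the units of the state.
- r.state(): the state, without advancing time (a new reading comes with each control period).
- r.camera(name): name is "scene" or "top"; returns a dict with "image" (384x512x3 uint8, blue, green, red), "fx", "fy", "cx", "cy" (pixels), "position" and "orientation" of the camera in the world. Camera axes: x right, y up, looking along -z (the intrinsics and any distortion apply to the point x, -y, -z); pixel columns grow to the right and rows downward; lengths in m; the calibration is good to about 2 mm. A picture is of the moment at which its call begins. There is no depth.
- r.job_done(): hands the job in; it is judged then, once.
The state is a dict: "time": time; "joints": joint angles; "joint_vel": joint speeds; "joint_torque": joint torques, N m; "eef_pos": TCP position; "ee_rot": TCP orientation; "force": force on the tool from outside, world axes, zero at the start; "ft_torque": the same for the moment, N m; "finger_gap": finger opening in m; "finger_force": force on a finger pad.
Only numpy, scipy, OpenCV 4.12 (cv2) and the standard library are available. Lean on these libraries where they do the work, as an engineer would, in place of code of your own. Each camera call takes 0.05 s, during which the arm holds its last target. There are 200 camera calls.

### The job

First slide the drain shutter on the drying stand fully open. Then take the steel coffee tumbler off its sloping wire rest, turn it upside down and lower it over the stand's upright peg, keeping hold of it and pressing gently until you feel its mouth sit fully home on the seat; do not let it drop. Leave it standing there with the shutter still open, and leave the tin, spatula, turner and ramekin as they are.

Things in the scene. Friction and masses are not known exactly. Their poses are not given: they have to be found in the camera images.
- tumbler: Straight-sided steel coffee tumbler, closed at one end: outer diameter 54 mm, height 90 mm, wall 3 mm (inside diameter 48 mm), floor 4 mm, about 0.1 to 0.17 kg. Origin at the centre of the outside of its closed base; its own z axis points along its axis from base to mouth. It starts lying on the wire rest with the mouth 25 degrees below level; both its sides are free for fingers.
- tumbler_mouth (a point): Centre of the tumbler's open mouth, 90 mm from its base along its axis; z axis as the tumbler's.
- rest: Fixed sloping rest: wooden base 130 x 85 x 12 mm carrying two 6 mm steel wire rails, 39 mm apart (centre to centre), that slope 25 degrees down towards its own -x; at the low end the wires turn up 17 mm and stop the tumbler's rim. Origin at the centre of the underside. The tumbler's centre lies 70 mm above the counter over this origin.
- stand: Fixed steel drying stand: tray 200 mm (own x) x 150 mm (own y), its top 16 mm above the counter, edge lips to 22 mm on three sides. The peg stands 35 mm from the centre towards +x, the drain shutter lies near the -x edge. Origin at the centre of the underside.
- peg_seat (a point): Point on the peg's axis at the height where the tumbler's mouth comes to rest: top face of a round flange of 68 mm diameter, 24 mm above the counter; z axis up.
- peg_tip (a point): Top of the grey upright peg, 66 mm above the seat. Peg: diameter 20 mm from 6 mm below the tip (tip itself 10 mm) down to 34 mm above the seat, then a cone that widens to 44 mm at 10 mm above the seat, then straight 44 mm down to the seat.
- shutter (a joint): Drain shutter on the stand, in m: 0 is closed, 0.05 is fully open against its stop. It opens along the stand's own +y, with about 2 N of friction, and stays where it is left. It starts between 0 and 0.018.
- shutter_grip (a point): Centre of the top of the shutter's upright grip, 45 mm above the counter. The grip measures 22 mm along the stand's x, 12 mm along its y and stands 27 mm above the shutter plate; it is pinched from above across its 12 mm.
- spatula: Bystander: teal silicone spatula lying on the chopping board (board 180 x 400 x 18 mm beyond the work).
- turner: Bystander: steel dosa turner lying on the chopping board.
- ramekin: Bystander: small white ceramic ramekin, 72 mm across, 42 mm high, on the chopping board.
- tin: Bystander: fixed steel spice tin 85 x 110 x 55 mm with a hinged lid and a knob on it (top of knob about 100 mm above the counter), between the robot and the work. Origin at the centre of its underside.
- tin_lid (a joint): Hinge of the tin's lid, rad: 0 closed, grows as it opens; starts closed.
Things that resemble listed ones, but are neither listed nor needed, are in the scene too. What is shaped like the stand but blue is not meant. Leave any red look-alike of the tumbler alone.

How it is judged:
On the way, in this order (a step that is already met when the one before it is completed fails the run):
1. the drain shutter is fully open (within 4 mm of its stop) (value of joint shutter above 0.046 m), for 0.1 s.
2. the tumbler sits home on the peg, upside down, with its mouth on the seat (pressing on it with over 1 N), while the fingers still hold it (z of tumbler_mouth in the frame of peg_seat below 0.004 m and horizontal distance between tumbler_mouth and peg_seat below 0.006 m and angle between the z axis of tumbler and the z axis of peg_seat, either way round below 0.06 rad and z of tumbler in the frame of peg_seat above 0.08 m and contact force between the fingers and tumbler above 0.5 N and contact force between tumbler and stand above 1 N), for 0.2 s.
At the end, for the whole second after the job is handed in: The tumbler stands at rest upside down on the peg: mouth within 4 mm of the seat's height and 6 mm of the peg's axis, upright within 0.06 rad, and released; the shutter is within 4 mm of fully open (z of tumbler_mouth in the frame of peg_seat below 0.004 m and horizontal distance between tumbler_mouth and peg_seat below 0.006 m and angle between the z axis of tumbler and the z axis of peg_seat, either way round below 0.06 rad and z of tumbler in the frame of peg_seat above 0.08 m and linear speed of tumbler below 0.02 m/s and value of joint shutter above 0.046 m); the robot touches nothing.
It fails at once if the tumbler is pressed on the stand with more than 40 N (contact force between tumbler and stand above 40 N).
It fails at once if the spatula is moved more than 25 mm (distance of spatula from where it was at the start of the episode above 0.025 m).
It fails at once if the turner is moved more than 25 mm (distance of turner from where it was at the start of the episode above 0.025 m).
It fails at once if the ramekin is moved more than 25 mm (distance of ramekin from where it was at the start of the episode above 0.025 m).
It fails at once if the tin's lid is opened more than 0.3 rad (value of joint tin_lid above 0.3 rad).
It also fails if it takes over 58 s, if anything falls off the work surface, if the arm or the gripper's body presses on something with over 40 N, if the wrist force passes 120 N, or if a joint passes its speed limit or range.

## Working session

There is one attempt and no reset: what is moved stays moved. The work goes in short steps, Python scripts to look and compute and a shell command to move; the robot and the scene stay as the last step left them, time stands still between calls to the robot, and variables do not carry over. Pictures are saved under pics/ and viewed, at most 10 in all, crops included, and the job is handed in when it is done.

```bash
ls; mkdir -p pics; python3 - <<'E'
from rig import r
import cv2
for n in ("scene","top"):
    c=r.camera(n); cv2.imwrite(f"pics/{n}0.png",c["image"]); print({k:v for k,v in c.items() if k!="image"})
print(r.state(), r.tcp_to_grasp)
E
```

```text
pics
{'fx': 408.08739267113134, 'fy': 408.08739267113134, 'cx': 253.64965315253633, 'cy': 193.0030289526929, 'position': array([ 0.992761  , -0.12866452,  0.96816007]), 'orientation': array([ 0.55312231, -0.00358604,  1.27252191])}
{'fx': 365.05241788173026, 'fy': 365.05241788173026, 'cx': 263.07920655471185, 'cy': 190.9566753705757, 'position': array([0.3709811 , 0.04783904, 1.0913152 ]), 'orientation': array([ 0.11795476,  0.00807398, -1.54078812])}
{'time': 0.1, 'joints': array([ 1.26298847e+00,  3.20257060e-01,  1.56552717e+00,  9.28935801e-07,
        1.25736898e+00, -1.99671974e-02]), 'joint_vel': array([ 0.0010998 ,  0.0001473 , -0.00474312, -0.00024674, -0.0022988 ,
        0.00026316]), 'joint_torque': array([-8.82079294e-04, -4.13334954e+01, -2.32508272e+01,  7.26769399e-02,
        4.22174844e-02, -7.05621869e-05]), 'eef_pos': array([0.16308379, 0.55094238, 0.21319922]), 'ee_rot': array([-3.14003242e+00, -3.20410290e-05,  2.85375168e+00]), 'force': array([-0.93203567,  0.36415494,  0.25732229]), 'ft_torque': array([0.06246789, 0.02597238, 0.02978556]), 'finger_force': 0.0, 'finger_gap': 0.0908525729201887} 0.0188
```

View pics/scene0.png

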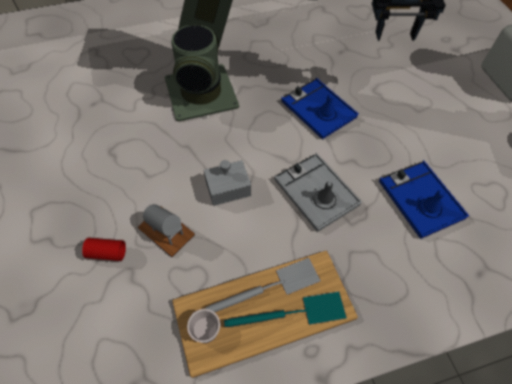

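View pics/top0.png

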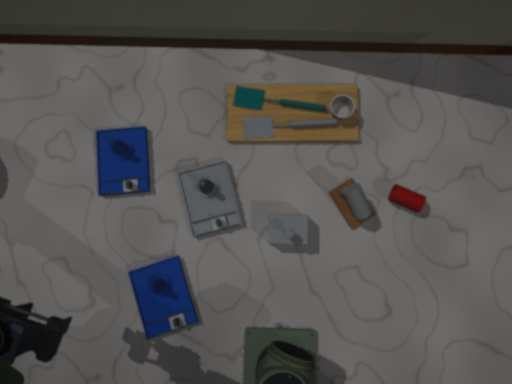

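The top view shows the robot at the bottom edge and the board at the top. Candidates:
- **Stand:** grey at scene (315,190) / top (210,200). The blue look-alikes are at scene (320,107) and (423,198).
- **Tumbler:** grey cylinder on wooden rest at scene (162,220) / top (356,201). The red look-alike is at scene (104,249).

I choose the grey stand and the grey tumbler, and check them in close crops.

```bash
cat > h.py <<'E'
import numpy as np, cv2
from scipy.spatial.transform import Rotation as R
from rig import r
def ray(c,u,v):
    d=np.array([(u-c["cx"])/c["fx"],-(v-c["cy"])/c["fy"],-1.])
    return np.array(c["position"]),R.from_euler('xyz',c["orientation"]).apply(d)
def plane(c,u,v,z):
    p,d=ray(c,u,v); return p+d*(z-p[2])/d[2]
def proj(c,P):
    q=R.from_euler('xyz',c["orientation"]).inv().apply(np.atleast_2d(P)-c["position"])
    return np.c_[c["cx"]+c["fx"]*q[:,0]/-q[:,2],c["cy"]-c["fy"]*q[:,1]/-q[:,2]]
def crop(c,x,y,w,h,s,name):
    im=cv2.resize(c["image"][y:y+h,x:x+w],None,fx=s,fy=s,interpolation=cv2.INTER_CUBIC)
    im=cv2.convertScaleAbs(im,alpha=1.6,beta=10)
    for k in range(0,w,10):
        cv2.line(im,(int(k*s),0),(int(k*s),6 if (x+k)%50 else 14),(0,0,255),1)
        if (x+k)%50==0: cv2.putText(im,str(x+k),(int(k*s)+2,24),0,.4,(0,0,255),1)
    for k in range(0,h,10):
        cv2.line(im,(0,int(k*s)),(6 if (y+k)%50 else 14,int(k*s)),(0,0,255),1)
        if (y+k)%50==0: cv2.putText(im,str(y+k),(16,int(k*s)+4),0,.4,(0,0,255),1)
    return im
E
python3 - <<'E'
from h import *
t=r.camera("top"); s=r.camera("scene")
def two(c,a,b,n):
    cv2.imwrite(n,np.hstack([crop(c,*a,6,""),crop(c,*b,6,"")]))
two(t,(170,150,75,95),(315,165,58,95),"pics/t1.png")
two(s,(270,140,80,98),(130,190,50,98),"pics/s1.png")
E
```

```text
(no output)
```

View pics/t1.png

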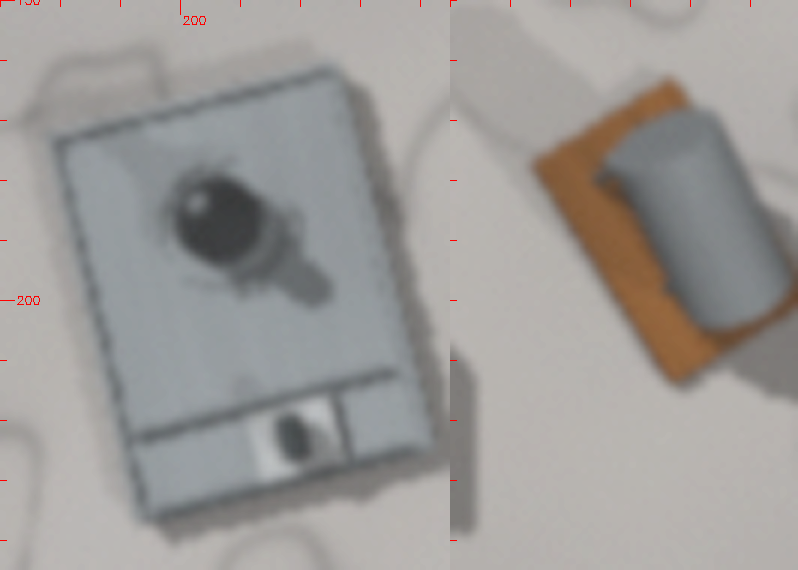

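View pics/s1.png

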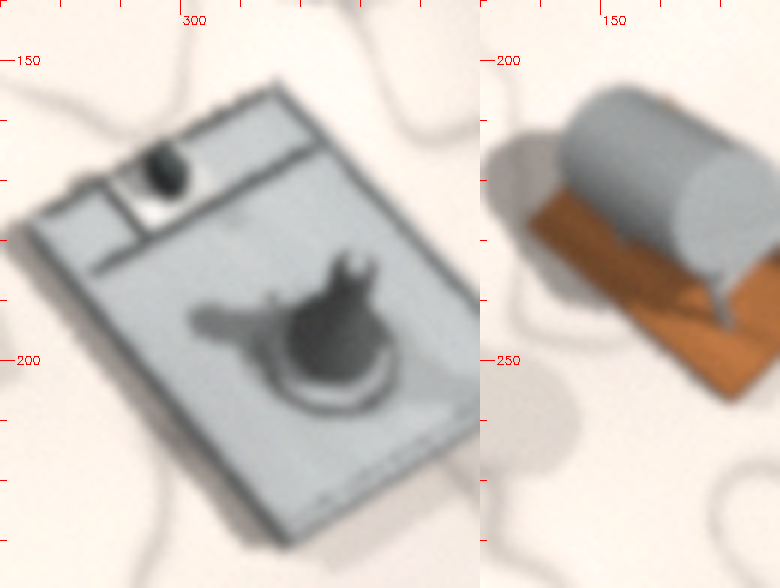

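Crops confirm the choice. The grey stand's peg is at top (205,185) and its white shutter with grip is at top (219,223). The grey tumbler lies on the wooden rest, with its visible closed base at top (351,189) / scene (170,225).

```bash
python3 - <<'E'
from h import *
from scipy.optimize import least_squares
t=r.camera("top"); s=r.camera("scene")
T=[(179.2,173),(225.8,161.3),(242.5,224.2),(194.2,236.3)]
for z in (.016,.022): print([plane(t,*p,z).round(3).tolist() for p in T])
S=[(316.2,153.7),(274.2,177.5),(318.3,230.8)]
print([plane(s,*p,.022).round(3).tolist() for p in S])
P=np.array([plane(t,*p,.02) for p in T])
c=P.mean(0)
ex=(P[0]+P[1]-P[2]-P[3])[:2]; yaw=np.arctan2(ex[1],ex[0]); print("top stand",c.round(4),yaw,np.linalg.norm(ex)/2)
def meet(a,b):
    p,d=ray(t,*a);q,e=ray(s,*b); A=np.c_[d,-e]; k=np.linalg.lstsq(A,q-p,rcond=None)[0]
    return ((p+k[0]*d+q+k[1]*e)/2).round(4), np.linalg.norm(p+k[0]*d-q-k[1]*e).round(4)
u=np.array([np.cos(yaw),np.sin(yaw),0]);v=np.array([-u[1],u[0],0])
peg=c*[1,1,0]+.035*u
for z in (.024,.058,.09): print("peg proj",z,proj(t,peg+[0,0,z]).round(1),proj(s,peg+[0,0,z]).round(1))
g=meet((219,222.5),(297.7,168)); print("grip",g, "in stand",(g[0]-c)@u,(g[0]-c)@v)
# tumbler masks: base face centre
print("base", meet((351.3,188.5),(169.5,226)))
for n,cam,box in (("t",t,(335,175,42,50)),("s",s,(138,198,50,50))):
    x,y,w,h=box; im=cam["image"][y:y+h,x:x+w]; hsv=cv2.cvtColor(im,cv2.COLOR_BGR2HSV)
    b,_,rr=cv2.split(im.astype(int)); m=((b-rr)>3).astype(np.uint8)
    k,l,st,ce=cv2.connectedComponentsWithStats(m); i=1+st[1:,4].argmax()
    cn=cv2.findContours((l==i).astype(np.uint8),0,2)[0][0]; rc=cv2.minAreaRect(cn)
    print(n,st[i],ce[i]+[x,y],cv2.boxPoints(rc)+[x,y])
pr=[(p) for p in (T)]
# tin
m=None
E
```

```text
[[0.545, 0.313, 0.016], [0.584, 0.175, 0.016], [0.398, 0.118, 0.016], [0.359, 0.258, 0.016]]
[[0.544, 0.311, 0.022], [0.583, 0.174, 0.022], [0.398, 0.117, 0.022], [0.359, 0.257, 0.022]]
[[0.36, 0.259, 0.022], [0.404, 0.116, 0.022], [0.594, 0.172, 0.022]]
top stand [0.4711 0.2151 0.02  ] 0.29122485808393606 0.19369381017914059
peg proj 0.024 [[207.3 186.8]] [[324.4 197. ]]
peg proj 0.058 [[205.4 185.3]] [[326.4 190.4]]
peg proj 0.09 [[203.5 183.8]] [[328.3 183.7]]
grip (array([0.4006, 0.185 , 0.0354]), np.float64(0.0011)) in stand -0.07618498962680904 -0.008625919764319617
base (array([ 0.5035, -0.1863,  0.0854]), np.float64(0.0031))
t [  8  10  27  33 393] [357.29007634 200.7480916 ] [[342.19914055 190.58309746]
 [356.36819267 182.57449913]
 [372.77650452 211.60458374]
 [358.6074543  219.61318207]]Traceback (most recent call last):
  File "<stdin>", line 23, in <module>
ValueError: attempt to get argmax of an empty sequence
```

```bash
cat >> h.py <<'E'
def delta(p,yaw=None,wrap=0):
    s=r.state(); M=R.from_euler('xyz',s["ee_rot"]); y0=s["ee_rot"][2]
    d=M.inv().apply(np.array(p)-s["eef_pos"]); 
    print("shift mm",(d*1e3).round(1),"twist", None if yaw is None else np.degrees(-(yaw+wrap-y0)).round(2),"from",s["eef_pos"].round(4),s["ee_rot"].round(4))
E
python3 - <<'E'
from h import *
t=r.camera("top"); s=r.camera("scene")
A,B,C=[plane(t,*p,.012) for p in((329.2,192),(352,178),(353.3,228.8))]
print("rest",A,B,C,"ctr",(B+C)/2,"lens",np.linalg.norm(A-C),np.linalg.norm(A-B),"dir",np.arctan2(*(A-C)[1::-1]), (B-A)[:2]@(C-A)[:2])
q=[(342.2,190.6),(356.4,182.6),(372.8,211.6),(358.6,219.6)]
W=[plane(t,*p,.07) for p in q]; print(np.mean(W,0),np.round(W,3)); 
e=W[1]-W[2]; print("axis",np.arctan2(e[1],e[0]))
m=(cv2.absdiff(t["image"][:,:,0],t["image"][:,:,2])) 
print("tin corners", [plane(t,*p,.055).round(3) for p in((269,213),(308,214),(307,245),(268,243))])
delta((.4006,.185,.10),.291,np.pi)
E
```

```text
rest [ 0.50115759 -0.13614119  0.012     ] [ 0.54519417 -0.20368353  0.012     ] [ 0.39445007 -0.20770262  0.012     ] ctr [ 0.46982212 -0.20569307  0.012     ] lens 0.12848163692619832 0.08062994488660949 dir 0.5907424810320475 0.00013439100936219785
[ 0.47099819 -0.20554647  0.07      ] [[ 0.499 -0.163  0.07 ]
 [ 0.523 -0.203  0.07 ]
 [ 0.443 -0.248  0.07 ]
 [ 0.419 -0.209  0.07 ]]
axis 0.5162540154940277
tin corners [array([0.431, 0.041, 0.055]), array([ 0.431, -0.069,  0.055]), array([ 0.344, -0.068,  0.055]), array([0.347, 0.042, 0.055])]
shift mm [-331.6 -283.8  113.9] twist -33.16 from [0.1632 0.5513 0.2138] [-3.1413  0.      2.8538]
```

```bash
python3 -m jog '[[-0.03,-0.025,0.005,-3],[-0.06,-0.05,0.01,-7],[-0.09,-0.075,0.015,-12],[-0.12,-0.1,0.02,-17],[-0.15,-0.125,0.03,-22],[-0.18,-0.15,0.04,-27],[-0.21,-0.18,0.05,-32],[-0.24,-0.205,0.06,-33.2],[-0.27,-0.23,0.07,-33.2],[-0.3,-0.256,0.08,-33.2],[-0.331,-0.284,0.1,-33.2],[-0.331,-0.284,0.114,-33.2],[-0.3316,-0.2838,0.114,-33.2],[-0.3316,-0.2838,0.114,-33.2],[-0.3316,-0.2838,0.114,-33.2]]' 0.5; python3 - <<'E'
from h import *
delta((.4006,.185,.027),.291,-np.pi)
t=r.camera("top"); cv2.imwrite("pics/a.png",crop(t,160,140,110,100,6,""))
E
```

```text
time: 1.65
eef_pos: [0.4008, 0.186, 0.1007]
ee_rot: [3.141, 0.001, -2.849]
force: [0.3, 0.1, 0.3]
finger_gap: 0.0457
finger_force: 0.0
shift mm [ 0.6 -0.9 73.7] twist 0.08 from [0.4008 0.186  0.1007] [ 3.1411e+00  1.1000e-03 -2.8492e+00]
```

View pics/a.png

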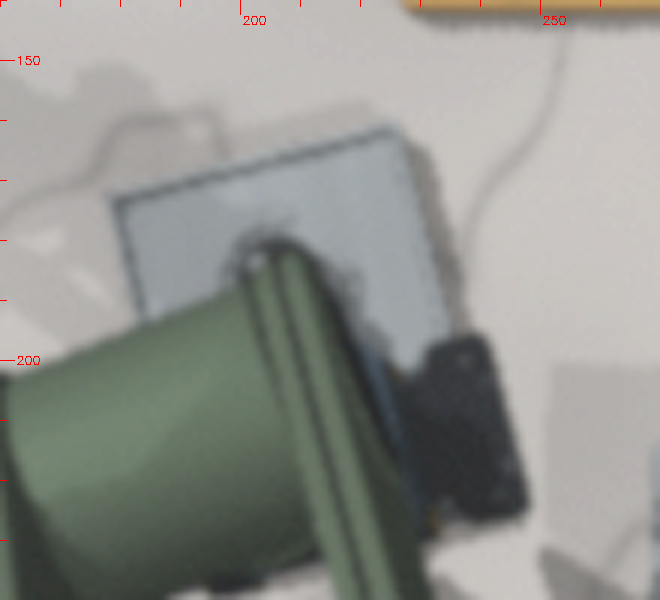

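The top view is blocked by the arm, but the gripper is over the shutter as planned. Descending and pinching.

```bash
python3 -m jog '[[0,0,0.02,0],[0,0,0.04,0],[0,0,0.06,0],[0,0,0.071,0],[0,0,0.071,0],[0,0,0.071,0]]' - && python3 -m jog '[[0,0,0,0],[0,0,0,0],[0,0,0,0],[0,0,0,0],[0,0,0,0],[0,0,0,0]]' 1
```

```text
time: 2.2
eef_pos: [0.4006, 0.1862, 0.0295]
ee_rot: [3.141, 0.001, -2.848]
force: [0.1, 0.1, 0.2]
finger_gap: 0.0459
finger_force: 0.0
time: 2.7
eef_pos: [0.4009, 0.1855, 0.0294]
ee_rot: [3.141, 0.001, -2.851]
force: [-0.8, 1.2, 2.8]
finger_gap: 0.0117
finger_force: 30.0
```

```bash
python3 -m jog '[[0,0.005,0,0],[0,0.012,0,0],[0,0.019,0,0],[0,0.026,0,0],[0,0.030,0,0],[0,0.032,0,0],[0,0.032,0,0]]' - && python3 -m jog '[[0,0.003,0,0],[0,0.006,0,0],[0,0.009,0,0],[0,0.009,0,0]]'
```

```text
time: 3.28
eef_pos: [0.3916, 0.217, 0.0294]
ee_rot: [3.141, 0.001, -2.849]
force: [0.2, 0.1, 5.0]
finger_gap: 0.0118
finger_force: 30.0
time: 3.62
eef_pos: [0.3895, 0.2243, 0.0294]
ee_rot: [-3.139, 0.001, -2.848]
force: [3.0, -5.8, 6.2]
finger_gap: 0.0117
finger_force: 30.0
```

```bash
python3 -m jog '[[0,0.002,0,0],[0,0.004,0,0],[0,0.004,0,0],[0,0.004,0,0]]'
```

```text
time: 3.95
eef_pos: [0.3894, 0.2245, 0.0294]
ee_rot: [-3.133, 0.001, -2.844]
force: [8.5, -21.5, 7.3]
finger_gap: 0.012
finger_force: 30.0
```

```bash
python3 -m jog '[[0,-0.003,0,0],[0,-0.004,0,0],[0,-0.004,0,0]]' && python3 -m jog '[[0,0,0,0],[0,0,0,0],[0,0,0,0],[0,0,0,0],[0,0,0,0],[0,0,-0.04,0],[0,0,-0.08,0],[0,0,-0.12,0],[0,0,-0.15,0],[0,0,-0.15,0]]' 0.5; python3 - <<'E'
from h import *
a=.57; u=np.array([np.cos(a),np.sin(a)]); c=np.array([.470,-.2055])
p=c+u*.030*np.cos(np.radians(25)); print(p)
delta((*p,.17),a,-np.pi);delta((*p,.17),a)
E
```

```text
time: 4.2
eef_pos: [0.3895, 0.2242, 0.0294]
ee_rot: [-3.141, 0.001, -2.85]
force: [0.9, -5.2, 5.8]
finger_gap: 0.0118
finger_force: 30.0
time: 5.03
eef_pos: [0.3922, 0.2264, 0.185]
ee_rot: [3.139, 0.013, -2.85]
force: [0.2, 0.7, 0.3]
finger_gap: 0.0455
finger_force: 0.0
[ 0.49289064 -0.19082782]
shift mm [  23.8 -428.6   13.5] twist -15.94 from [0.3922 0.2264 0.185 ] [ 3.1387  0.0128 -2.8498]
shift mm [  23.8 -428.6   13.5] twist -195.94 from [0.3922 0.2264 0.185 ] [ 3.1387  0.0128 -2.8498]
```

```bash
python3 -m jog '[[0.001,-0.02,0,7],[0.002,-0.05,0,14],[0.004,-0.08,0,21],[0.006,-0.11,0,28],[0.008,-0.14,0,35],[0.01,-0.17,0,42],[0.012,-0.2,0,49],[0.014,-0.23,0,56],[0.016,-0.26,0,63],[0.018,-0.29,0,70],[0.02,-0.32,0,77],[0.022,-0.35,0,84],[0.025,-0.38,0,91],[0.027,-0.41,0,98],[0.028,-0.429,0.005,105],[0.028,-0.429,0.01,112],[0.028,-0.429,0.01,119],[0.028,-0.429,0.01,126],[0.028,-0.429,0.01,133],[0.028,-0.429,0.01,140]]' 0 && python3 -m jog '[[0,0,0,7],[0,0,0,14],[0,0,0,21],[0,0,0,24],[0,0,0,24],[0,0,0,24]]'; python3 - <<'E'
from h import *
delta((.489,-.193,.062),.57)
t=r.camera("scene"); cv2.imwrite("pics/b.png",crop(t,90,130,120,110,5,""))
t=r.camera("top"); cv2.imwrite("pics/b2.png",crop(t,180,140,200,110,4,""))
E
```

```text
time: 6.7
eef_pos: [0.4849, -0.1943, 0.1677]
ee_rot: [-3.14, 0.0, 0.984]
force: [0.1, 0.3, -1.1]
finger_gap: 0.0913
finger_force: 0.0
time: 7.2
eef_pos: [0.485, -0.1943, 0.1681]
ee_rot: [-3.14, 0.001, 0.573]
force: [0.3, -0.1, -0.1]
finger_gap: 0.0911
finger_force: 0.0
shift mm [  4.1   1.2 106.1] twist 0.15 from [ 0.485  -0.1943  0.1681] [-3.1404e+00  6.0000e-04  5.7260e-01]
```

View pics/b.png

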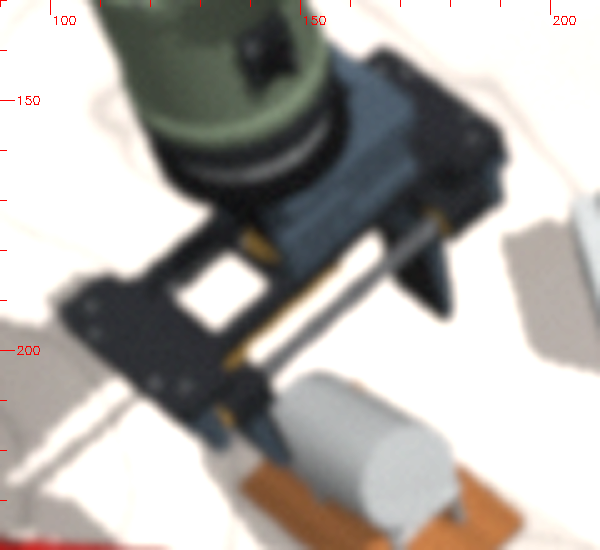

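The gripper straddles the tumbler in line with its axis. The closed base disc faces the camera at (170,225), so the mouth is at the far, low end. Descending and gripping near the base.

```bash
python3 -m jog '[[0.004,0.001,0.03,0],[0.004,0.001,0.06,0],[0.004,0.001,0.085,0],[0.004,0.001,0.1,0],[0.004,0.001,0.106,0],[0.004,0.001,0.106,0],[0.004,0.001,0.106,0]]' && python3 -m jog '[[0,0,0,0],[0,0,0,0],[0,0,0,0],[0,0,0,0],[0,0,0,0]]' 1
```

```text
time: 7.88
eef_pos: [0.4898, -0.1934, 0.0634]
ee_rot: [3.141, -0.001, 0.571]
force: [0.4, 0.1, -0.0]
finger_gap: 0.0911
finger_force: 0.0
time: 8.3
eef_pos: [0.4895, -0.1933, 0.0634]
ee_rot: [3.141, -0.001, 0.571]
force: [-0.4, -0.7, 1.0]
finger_gap: 0.0609
finger_force: 0.0
```

```bash
python3 -m jog '[[0,0,0,0],[0,0,0,0],[0,0,0,0],[0,0,0,0],[0,0,0,0]]' 1
```

```text
time: 8.72
eef_pos: [0.488, -0.1914, 0.0631]
ee_rot: [-3.137, 0.0, 0.57]
force: [-1.9, 5.7, 5.3]
finger_gap: 0.054
finger_force: 30.0
```

```bash
python3 -m jog '[[-0.003,-0.002,-0.004,0],[-0.007,-0.002,-0.0075,0],[-0.012,-0.002,-0.011,0],[-0.017,-0.002,-0.0138,0],[-0.022,-0.002,-0.0163,0],[-0.022,-0.002,-0.0163,0]]'; python3 - <<'E'
from h import *
t=r.camera("scene"); cv2.imwrite("pics/c.png",crop(t,90,170,120,90,5,""))
E
```

```text
time: 9.22
eef_pos: [0.4731, -0.2027, 0.0814]
ee_rot: [3.138, -0.009, 0.567]
force: [7.4, 7.8, 4.1]
finger_gap: 0.0545
finger_force: 30.0
```

View pics/c.png

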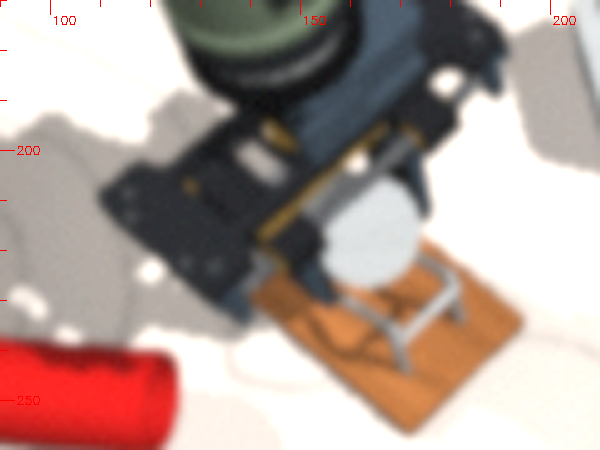

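The tumbler is rotating in the pads with its rim hooked on the wire stops, and the base disc at (164,216) now faces up more. Continuing the arc.

```bash
python3 -m jog '[[-0.006,0,-0.0022,0],[-0.012,0,-0.0042,0],[-0.018,0,-0.0055,0],[-0.025,0,-0.0063,0],[-0.025,0,-0.0063,0]]' && python3 -m jog '[[-0.006,0,0,0],[-0.013,0,0.0003,0],[-0.02,0,0.0015,0],[-0.026,0,0.0028,0],[-0.026,0,0.0028,0]]' 
```

```text
time: 9.68
eef_pos: [0.4517, -0.2165, 0.0885]
ee_rot: [3.138, -0.008, 0.568]
force: [4.7, 7.4, 9.5]
finger_gap: 0.0543
finger_force: 30.0
time: 10.1
eef_pos: [0.4278, -0.2314, 0.0843]
ee_rot: [3.139, -0.003, 0.57]
force: [2.2, 3.5, 3.7]
finger_gap: 0.0532
finger_force: 30.0
```

```bash
python3 -m jog '[[-0.004,0,0.001,0],[-0.007,0,0.002,0],[-0.007,0,0.002,0]]'; python3 - <<'E'
from h import *
t=r.camera("scene"); a=crop(t,100,180,80,95,5,"")
t=r.camera("top"); b=crop(t,340,180,78,95,5,"");cv2.imwrite("pics/d.png",np.hstack([a,b]))
E
```

```text
time: 10.35
eef_pos: [0.4221, -0.2351, 0.0821]
ee_rot: [3.139, -0.003, 0.57]
force: [1.6, 3.0, 4.8]
finger_gap: 0.053
finger_force: 30.0
```

View pics/d.png

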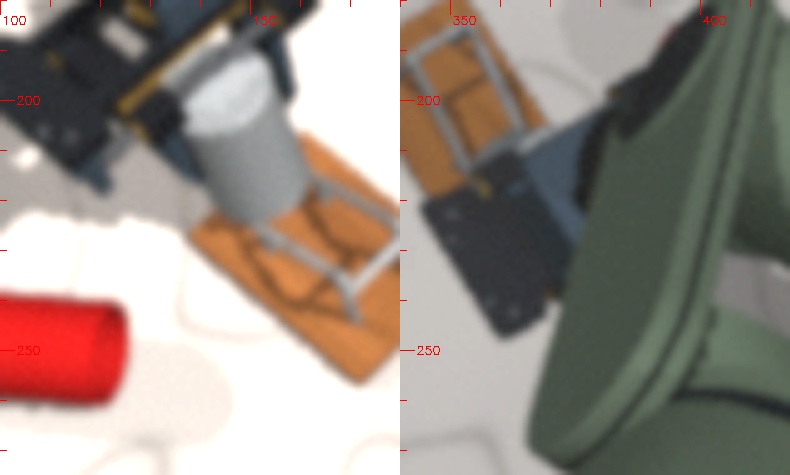

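The tumbler now stands nearly mouth-down, with its base disc at scene (146,198) and the wires behind it. I'll lift it and then check its tilt.

```bash
python3 -m jog '[[0,0,-0.015,0],[0,0,-0.04,0],[0,0,-0.07,0],[0,0,-0.09,0],[0,0,-0.09,0],[0,0,-0.09,0]]'; python3 - <<'E'
from h import *
s=r.state()
t=r.camera("scene"); 
g=np.array(s["eef_pos"])+[0,0,.0188]
print(g,"top/bottom proj",proj(t,[g+[0,0,.02],g-[0,0,.07]]))
c=proj(t,g)[0].astype(int); x,y=c[0]-35,c[1]-35
# expected vertical-cylinder outline drawn as axis + rims, for comparison by eye
im=crop(t,x,y,80,80,7,""); th=np.linspace(0,2*np.pi,40)
for z in (.02,-.07):
    q=proj(t,g+np.c_[.027*np.cos(th),.027*np.sin(th),0*th+z]); cv2.polylines(im,[((q-[x,y])*7+3).astype(np.int32)],True,(0,0,255),1)
cv2.imwrite("pics/e.png",im)
E
```

```text
time: 10.95
eef_pos: [0.4209, -0.2353, 0.1713]
ee_rot: [3.14, -0.0, 0.571]
force: [0.1, -0.3, -2.0]
finger_gap: 0.0531
finger_force: 30.0
[ 0.42086764 -0.23525972  0.1901429 ] top/bottom proj [[132.0244851  174.81913234]
 [141.28586756 195.68458607]]
```

View pics/e.png

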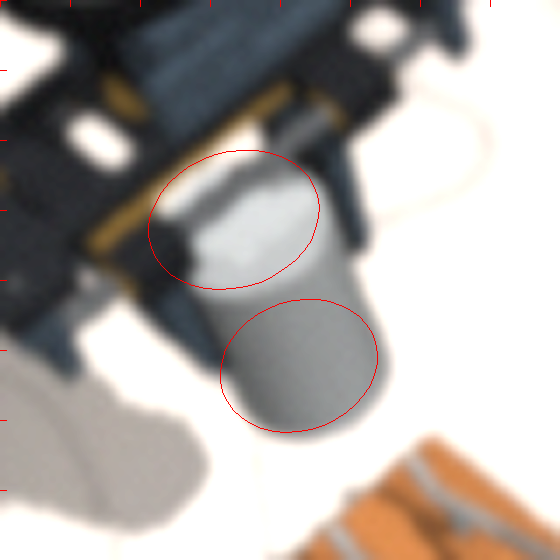

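The red circles show the expected vertical outline at the grasp. The real outline is parallel to it and about 1 px (2 mm) to the right, so the tumbler is upright. Now to the peg.

```bash
python3 - <<'E'
from h import *
delta((.5046,.2252,.20),-.35)
E
```

```text
shift mm [ 319.6 -341.3  -29.9] twist 52.77 from [ 0.4201 -0.2347  0.1701] [-3.1408e+00  9.0000e-04  5.7090e-01]
```

```bash
python3 -m jog '[[0.008,-0.009,-0.01,1],[0.023,-0.025,-0.02,4],[0.046,-0.049,-0.03,8],[0.069,-0.074,-0.03,12],[0.092,-0.098,-0.03,16],[0.115,-0.123,-0.03,20],[0.138,-0.147,-0.03,24],[0.161,-0.172,-0.03,28],[0.184,-0.196,-0.03,32],[0.207,-0.221,-0.03,36],[0.23,-0.246,-0.03,40],[0.253,-0.27,-0.03,44],[0.276,-0.295,-0.03,48],[0.299,-0.319,-0.03,51],[0.312,-0.333,-0.03,52],[0.3196,-0.3413,-0.03,52.8],[0.3196,-0.3413,-0.025,52.8],[0.3196,-0.3413,-0.015,52.8],[0.3196,-0.3413,-0.01,52.8],[0.3196,-0.3413,-0.01,52.8]]'; python3 - <<'E'
from h import *
s=r.state(); print(s["eef_pos"],s["ee_rot"])
t=r.camera("scene"); 
g=np.array(s["eef_pos"])+[0,0,.0188]; pk=np.array([.5046,.2252,0])
x,y=285,130
im=crop(t,x,y,85,85,7,""); th=np.linspace(0,2*np.pi,40)
def circ(c,rad,col):
    q=proj(t,np.array(c)+np.c_[rad*np.cos(th),rad*np.sin(th),0*th]); cv2.polylines(im,[((q-[x,y])*7+3).astype(np.int32)],True,col,1)
circ(g+[0,0,.02],.027,(0,0,255));circ(g-[0,0,.07],.027,(0,0,255))
circ(pk+[0,0,.024],.034,(255,0,0));circ(pk+[0,0,.034],.022,(255,0,0));circ(pk+[0,0,.084],.01,(255,0,0))
cv2.imwrite("pics/f.png",im)
E
```

```text
time: 12.67
eef_pos: [0.5036, 0.2234, 0.1781]
ee_rot: [3.138, 0.004, -0.352]
force: [-0.5, 0.5, -2.4]
finger_gap: 0.0531
finger_force: 30.0
[0.5036465  0.22336691 0.17807259] [ 3.13752129  0.00396822 -0.35151   ]
```

View pics/f.png

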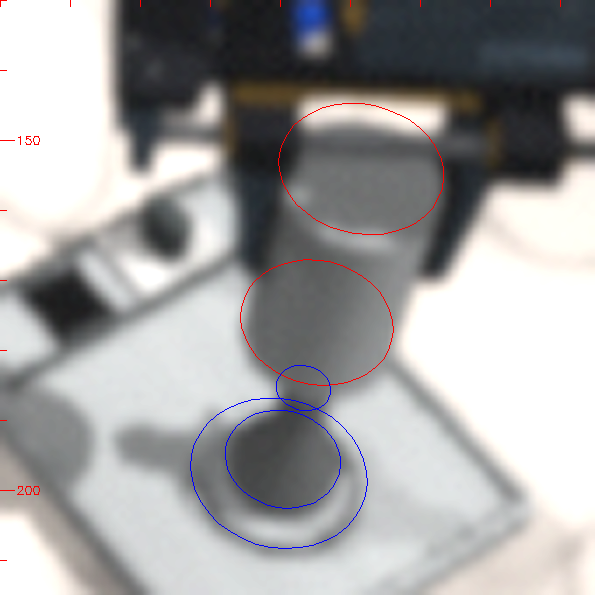

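Drain is open, and the peg outline (blue) matches the peg and flange at (326,196). The tumbler hangs about 3 mm towards the tool's +x from the nominal grasp, and I'll correct for this and descend.

```bash
python3 - <<'E'
from h import *
delta((.5018,.2262,.175),-.35)
delta((.5018,.2262,.10),-.35)
E
```

```text
shift mm [-3.3 -1.6  4.2] twist -0.1 from [0.5043 0.2236 0.1792] [ 3.139e+00  2.500e-03 -3.518e-01]
shift mm [-3.1 -1.8 79.2] twist -0.1 from [0.5043 0.2236 0.1792] [ 3.139e+00  2.500e-03 -3.518e-01]
```

```bash
python3 -m jog '[[-0.003,-0.0015,0.01,0],[-0.003,-0.0015,0.025,0],[-0.003,-0.0015,0.045,0],[-0.003,-0.0015,0.06,0],[-0.003,-0.0015,0.07,0],[-0.003,-0.0015,0.075,0],[-0.003,-0.0015,0.075,0],[-0.003,-0.0015,0.075,0],[-0.003,-0.0015,0.075,0]]';python3 - <<'E'
from h import *
delta((.5018,.2262,.10),-.35)
E
```

```text
time: 13.47
eef_pos: [0.5038, 0.2278, 0.1067]
ee_rot: [-3.14, -0.002, -0.351]
force: [0.6, -0.1, -1.2]
finger_gap: 0.0534
finger_force: 30.0
shift mm [-1.3  2.2  6.7] twist -0.04 from [0.5038 0.2278 0.1067] [-3.1401e+00 -1.5000e-03 -3.5070e-01]
```

```bash
python3 -m jog '[[-0.001,0.001,0,0],[-0.0013,0.0022,0.003,0],[-0.0013,0.0022,0.006,0],[-0.0013,0.0022,0.009,0],[-0.0013,0.0022,0.009,0]]'; python3 -m jog '[[0,0,0.002,0],[0,0,0.004,0],[0,0,0.006,0],[0,0,0.006,0]]'; python3 - <<'E'
from h import *
s=r.state(); print(s["eef_pos"],s["force"])
t=r.camera("scene"); x,y=285,150
cv2.imwrite("pics/g.png",crop(t,x,y,80,80,7,""))
E
```

```text
time: 13.88
eef_pos: [0.5006, 0.2257, 0.096]
ee_rot: [3.141, 0.001, -0.351]
force: [1.0, -0.4, -1.5]
finger_gap: 0.053
finger_force: 30.0
time: 14.22
eef_pos: [0.5004, 0.2268, 0.0908]
ee_rot: [-3.14, 0.002, -0.351]
force: [-3.1, 3.3, 1.3]
finger_gap: 0.0531
finger_force: 30.0
[0.50043443 0.22682144 0.0907704 ] [-3.10678314  3.30393723  1.25087496]
```

View pics/g.png

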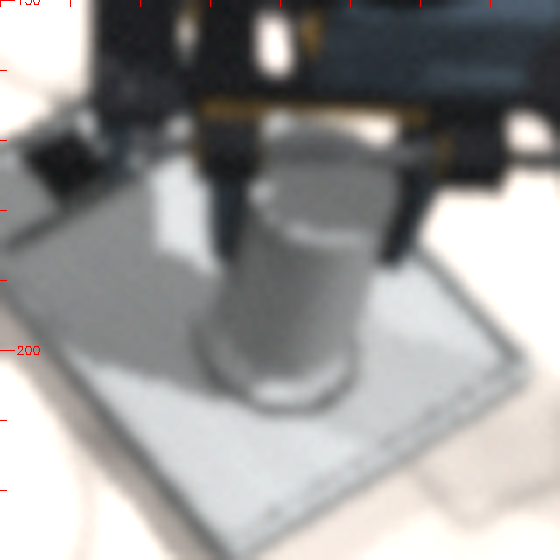

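The peg is inside the mouth and the rim is on the cone, with the flange ring showing below at (325,205). The side force says to shift to tool -x, -y.

```bash
python3 -m jog '[[-0.0012,-0.0007,0,0],[-0.0012,-0.0007,0,0],[-0.0012,-0.0007,0.001,0],[-0.0012,-0.0007,0.002,0],[-0.0012,-0.0007,0.002,0]]'
```

```text
time: 14.68
eef_pos: [0.5, 0.2275, 0.089]
ee_rot: [-3.141, 0.001, -0.351]
force: [-3.7, 2.8, 3.6]
finger_gap: 0.0532
finger_force: 30.0
```

```bash
python3 -m jog '[[0,0,0.001,0],[0,0,0.002,0],[0,0,0.002,0]]'
```

```text
time: 14.93
eef_pos: [0.5001, 0.2276, 0.0872]
ee_rot: [-3.14, 0.001, -0.351]
force: [-4.2, 4.5, 5.3]
finger_gap: 0.0533
finger_force: 30.0
```

```bash
python3 -m jog '[[-0.001,-0.0005,0,0],[-0.002,-0.001,0,0],[-0.002,-0.001,0,0],[-0.002,-0.001,0,0]]'
```

```text
time: 15.27
eef_pos: [0.499, 0.2284, 0.0865]
ee_rot: [3.141, -0.001, -0.35]
force: [-1.2, 2.3, 1.3]
finger_gap: 0.0534
finger_force: 30.0
```

```bash
python3 -m jog '[[0,0,0.001,0],[0,0,0.002,0],[0,0,0.002,0]]'
```

```text
time: 15.52
eef_pos: [0.4984, 0.2287, 0.0845]
ee_rot: [-3.142, 0.001, -0.351]
force: [-0.2, 1.4, 1.6]
finger_gap: 0.053
finger_force: 30.0
```

Side force is fading. Continuing down.

```bash
python3 -m jog '[[0,-0.0003,0.001,0],[0,-0.0005,0.002,0],[0,-0.0005,0.003,0],[0,-0.0005,0.003,0]]'
```

```text
time: 15.85
eef_pos: [0.4982, 0.2295, 0.0818]
ee_rot: [-3.141, 0.001, -0.351]
force: [-3.3, 2.7, 3.9]
finger_gap: 0.053
finger_force: 30.0
```

```bash
python3 -m jog '[[0,0,0.001,0],[0,0,0.002,0],[0,0,0.002,0]]'
```

```text
time: 16.1
eef_pos: [0.4979, 0.2296, 0.0793]
ee_rot: [-3.141, 0.002, -0.351]
force: [-3.4, 3.6, 1.8]
finger_gap: 0.0531
finger_force: 30.0
```

```bash
python3 -m jog '[[-0.001,-0.0006,0,0],[-0.0012,-0.0008,0,0],[-0.0012,-0.0008,0.001,0],[-0.0012,-0.0008,0.001,0]]'
```

```text
time: 16.43
eef_pos: [0.4976, 0.23, 0.0782]
ee_rot: [3.141, 0.001, -0.351]
force: [-2.1, 1.0, -0.8]
finger_gap: 0.053
finger_force: 30.0
```

```bash
python3 -m jog '[[0,0,0.001,0],[0,0,0.002,0],[0,0,0.002,0]]'
```

```text
time: 16.68
eef_pos: [0.4977, 0.23, 0.0764]
ee_rot: [3.141, 0.001, -0.351]
force: [-2.8, 1.6, -0.6]
finger_gap: 0.0529
finger_force: 30.0
```

```bash
python3 -m jog '[[0,0,0.001,0],[0,0,0.002,0],[0,0,0.002,0]]'
```

```text
time: 16.93
eef_pos: [0.4977, 0.2301, 0.0745]
ee_rot: [3.141, 0.001, -0.351]
force: [-2.9, 1.1, -0.5]
finger_gap: 0.0532
finger_force: 30.0
```

```bash
python3 -m jog '[[0,0,0.001,0],[0,0,0.002,0],[0,0,0.002,0]]'
```

```text
time: 17.18
eef_pos: [0.4977, 0.2302, 0.0725]
ee_rot: [3.141, 0.0, -0.351]
force: [-4.0, 1.2, -0.4]
finger_gap: 0.0529
finger_force: 30.0
```

```bash
python3 -m jog '[[-0.0005,0,0.001,0],[-0.0005,0,0.002,0],[-0.0005,0,0.002,0]]'
```

```text
time: 17.43
eef_pos: [0.4979, 0.2303, 0.0715]
ee_rot: [-3.141, -0.001, -0.35]
force: [-3.9, -0.7, 5.2]
finger_gap: 0.0535
finger_force: 30.0
```

```bash
python3 -m jog '[[0,0,0.001,0],[0,0,0.002,0],[0,0,0.002,0]]'; python3 - <<'E'
from h import *
t=r.camera("scene"); x,y=285,150
cv2.imwrite("pics/h.png",crop(t,x,y,80,80,7,""))
E
```

```text
time: 17.68
eef_pos: [0.4983, 0.2303, 0.0713]
ee_rot: [-3.141, -0.002, -0.351]
force: [-6.1, -2.0, 16.7]
finger_gap: 0.0531
finger_force: 30.0
```

View pics/h.png

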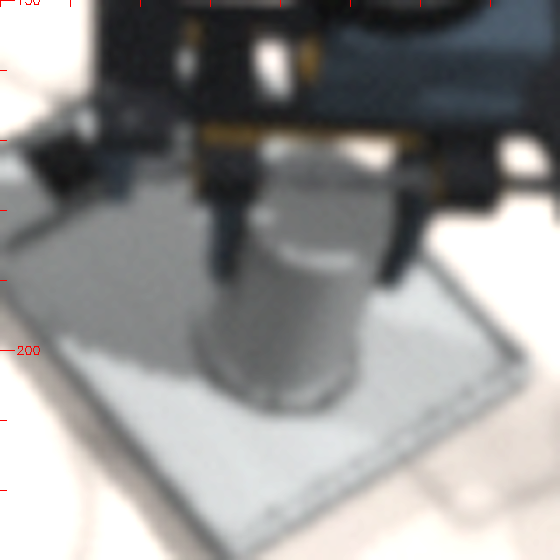

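The rim is on the flange at (325,207) and the downward motion stopped hard at 17 N. I'll relax the side load and hold the press.

```bash
python3 -m jog '[[-0.0005,0.0004,0,0],[-0.001,0.0008,0,0],[-0.001,0.0008,0,0],[-0.001,0.0008,0,0],[-0.001,0.0008,0,0]]'
```

```text
time: 18.15
eef_pos: [0.4982, 0.2302, 0.0713]
ee_rot: [-3.139, -0.004, -0.35]
force: [-3.9, -1.4, 13.4]
finger_gap: 0.0533
finger_force: 30.0
```

```bash
python3 -m jog '[[0.001,0,0,0],[0.002,0,0,0],[0.003,0,0,0],[0.003,0,0,0],[0.003,0,0,0],[0.003,0,0,0]]'
```

```text
time: 18.65
eef_pos: [0.4985, 0.2301, 0.0713]
ee_rot: [-3.139, 0.001, -0.352]
force: [-10.6, 3.6, 17.2]
finger_gap: 0.053
finger_force: 30.0
```

```bash
python3 -m jog '[[-0.001,0,0,0],[-0.002,0,0,0],[-0.003,0,0,0],[-0.003,0,0,0],[-0.003,0,0,0],[-0.003,0,0,0]]'
```

```text
time: 19.15
eef_pos: [0.4982, 0.2302, 0.0713]
ee_rot: [-3.139, -0.004, -0.35]
force: [-3.7, -1.0, 13.4]
finger_gap: 0.053
finger_force: 30.0
```

```bash
python3 -m jog '[[0,0,0.0005,0],[0,0,0.001,0],[0,0,0.001,0],[0,0,0.001,0]]'
```

```text
time: 19.48
eef_pos: [0.4983, 0.2302, 0.0712]
ee_rot: [-3.139, -0.005, -0.35]
force: [-4.7, -0.9, 19.7]
finger_gap: 0.0531
finger_force: 30.0
```

```bash
python3 -m jog '[[-0.0005,0,-0.001,0],[-0.001,0,-0.0015,0],[-0.001,0,-0.0015,0],[-0.001,0,-0.0015,0]]';  python3 - <<'E'
from h import *
s=r.state(); t=r.camera("scene"); x,y=290,155
b=crop(t,x,y,70,60,9,"")
m=np.array([.5046,.2252,.024]); th=np.linspace(0,2*np.pi,60)
for z in (0,.09):
    q=proj(t,m+np.c_[.027*np.cos(th),.027*np.sin(th),0*th+z]); cv2.polylines(b,[((q-[x,y])*9+4).astype(np.int32)],True,(0,0,255),1)
cv2.imwrite("pics/i.png",b)
E
```

```text
time: 19.82
eef_pos: [0.4981, 0.2303, 0.0713]
ee_rot: [-3.139, -0.006, -0.35]
force: [0.1, -2.4, 9.6]
finger_gap: 0.0533
finger_force: 30.0
```

View pics/i.png

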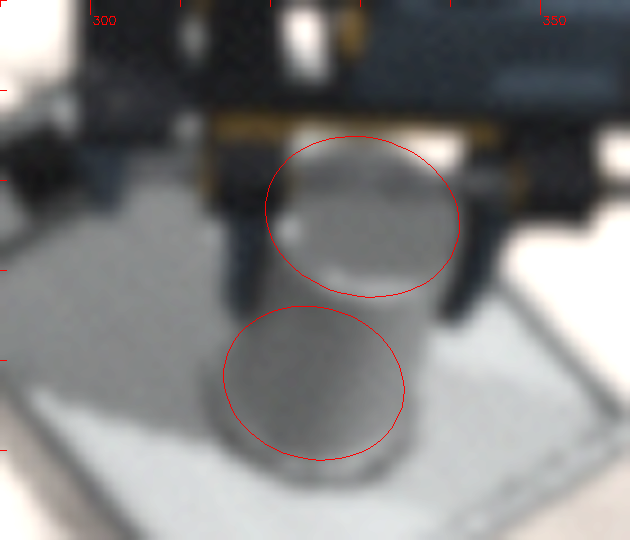

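The tumbler sits coaxial with the predicted seated outline (red), upright and flush at the flange. Releasing.

```bash
python3 -m jog '[[0,0,-0.001,0],[0,0,-0.001,0]]' && python3 -m jog '[[0,0,0,0],[0,0,0,0],[0,0,0,0],[0,0,0,0],[0,0,0,0],[0,0,0,0],[0,0,0,0]]' 0 && python3 -m jog '[[0,0,-0.01,0],[0,0,-0.025,0],[0,0,-0.05,0],[0,0,-0.08,0],[0,0,-0.11,0],[0,0,-0.13,0],[0,0,-0.13,0]]' && python3 -m jog '[[0.02,0.03,0,0],[0.02,0.06,0,0],[0.02,0.09,0,0],[0.02,0.12,0,0],[0.02,0.15,0,0],[0.02,0.18,0,0],[0.02,0.21,0,0],[0.02,0.24,0,0],[0.02,0.24,0,0],[0.02,0.24,0,0]]'
python3 - <<'E'
from h import *
t=r.camera("top"); a=crop(t,165,145,85,95,4.6,"")
t=r.camera("scene"); b=crop(t,265,140,85,95,4.6,"");cv2.imwrite("pics/j.png",np.hstack([a,b]))
m=np.array([.5046,.2252,.024])
print("expected base centre px scene/top",proj(t,m+[0,0,.09]),proj(r.camera("top"),m+[0,0,.09]))
E
```

```text
time: 20.03
eef_pos: [0.4977, 0.2304, 0.0714]
ee_rot: [-3.139, -0.005, -0.35]
force: [1.2, -0.7, 5.1]
finger_gap: 0.0531
finger_force: 30.0
time: 20.62
eef_pos: [0.4953, 0.2304, 0.0701]
ee_rot: [3.142, 0.0, -0.351]
force: [-0.3, 0.5, -0.5]
finger_gap: 0.0912
finger_force: 0.0
time: 21.2
eef_pos: [0.498, 0.2315, 0.2061]
ee_rot: [-3.134, -0.008, -0.351]
force: [0.5, 0.7, 0.3]
finger_gap: 0.0909
finger_force: 0.0
time: 22.03
eef_pos: [0.4311, -0.0027, 0.2002]
ee_rot: [-3.141, 0.0, -0.354]
force: [0.1, 0.2, 0.1]
finger_gap: 0.0911
finger_force: 0.0
expected base centre px scene/top [[329.82000463 178.53321528]] [[201.98911341 182.55556265]]
```

View pics/j.png

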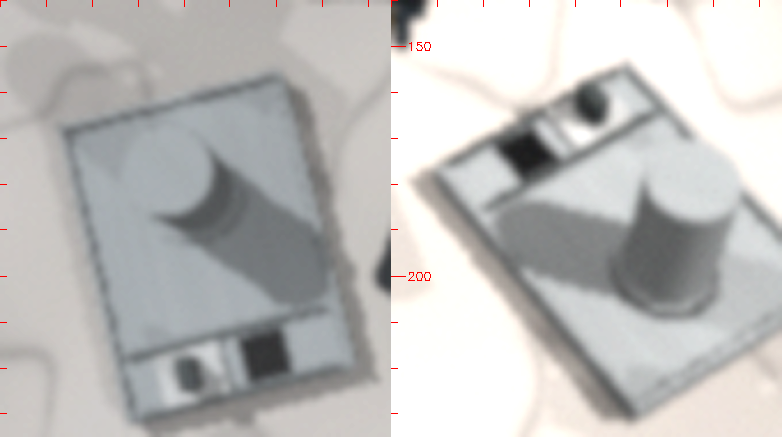

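The tumbler stands upright on the peg. Its base centre is at top (201.5,182.4) and scene (330,179), both within 1 px of the expected seated position. The drain is open and the robot is clear.

```bash
python3 -c "
from rig import r
print(r.job_done())"
```

```text
the job is handed in; nothing more can be done
None
```

The job is handed in, with no verdict returned: the shutter was pushed to its stop, and the tumbler was pressed home on the peg (about 20 N at the wrist), released and standing upright in the last pictures; I did overrun one rule, viewing 14 pictures against the limit of 10.

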